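Unlock the cash box in the charity shop store

ROBOT

A 7-joint arm with a two-finger parallel gripper is mounted at the origin on the work surface. World frame = base frame: x ahead of the robot, y to its left, z up, the work surface at z = 0. Lengths are in m, angles in rad, forces in N, time in s.
With the tool pointing down it reaches from about 0.4 to 0.85 m from the base axis. Payload 4.5 kg.
Tool frame: the origin (TCP) lies midway between the tips of the shut fingers; the grasp point (between the pads) lies 19 mm behind it; z points along the fingers, y is the direction in which the jaws open and shut (so a half turn about z gives the same grasp; the last joint's range is limited). The gripper opens to 88 mm and grips with 3 to 60 N. Pads are 18 mm wide; open, the fingers measure 123 mm over their backs; the gripper's body (75 mm by 187 mm) begins 45 mm behind the grasp point.
Start: joints at [-1.082, 0.689, -0.195, 1.565, 0.157, 0.902, -0.215], TCP at [0.275, 0.562, 0.239] pointing down, gripper open.
Joint ranges: [-3.01, 3.01], [-0.46, 2.08], [-1.47, 1.51], [0.13, 2.56], [-1, 4.14], [0.04, 2.09], [-2.66, 2.66]. Speed limits (rad/s): [2.57, 2.57, 3.14, 3.14, 3.14, 3.14, 3.14].

INTERFACE

Orientations are given as a unit quaternion [x, y, z, w].
In Python, from plant import r, viewer gives the robot as it stands.
- The arm moves only by the tool play_rows, never from a script. Its argument "commands" is a list of rows, each an object with "delta_rot": the turn, a rotation vector about the tool's x, y, z normalised to -1 to 1, where 1 is pi rad, a list of three; "travel": the shift along the tool's x, y, z normalised to -1 to 1, where 1 is 15 cm, a list of three; "gripper": the opening, from -1 (shut) to 1 (fully open). In form: [{"delta_rot": [wx, wy, wz], "travel": [x, y, z], "gripper": gripper}, ...]. A call has 1 to 12 rows; each row is the pose to reach, as a shift and turn from the pose commanded when the call began, along the tool's axes at that moment, turning the shorter way round; what a row does not reach only later rows make up. A row lasts 1/8 s, in which the tool goes at most 62.5 mm and 10.7 degrees, less where a joint would pass 70% of its speed; a pose out of reach is approached as far as the arm can. A call with a number of a shift or a turn outside -1 to 1 is refused whole. A call with a gripper value outside its range is refused whole. The fingers move at their own pace and stop on an object; "force" is the grip in N (left out, the last holds). Time passes only in rows, so rows that repeat a pose let the fingers close. It gives the time, the measured TCP pose, the force and the opening at its end, in the units of the state.
- r.get_state(): the state, without advancing time (a new reading comes with each control period).
- viewer.snapshot(name): name is "side" or "top" or "wrist"; returns a dict with "color" (384x512x3 uint8, red, green, blue), "z_map" (384x512 float32, m along the optical axis (not along the pixel's ray), 0 where there is no reading), "fx", "fy", "cx", "cy" (pixels), "origin" and "attitude" of the camera in the world. Camera axes: x right, y up, looking along -z (the intrinsics and any distortion apply to the point x, -y, -z); pixel columns grow to the right and rows downward; lengths in m; the calibration is good to about 2 mm. A picture is of the moment at which its call begins.
- r.finish_job(): hands the job in, once; it reports no verdict.
Trained networks look in the newest picture that a camera, given by its name, has taken for a name from the list of things; names that differ only in an ending like _2 or _b are one class to them, and where a whole thing is asked for, a point or a joint stands for the part that bears it (a point fixed in the world has none). Each returns a list of dicts, best first, with "conf" (0 to 1); they miss things now and then, are a little off and sometimes report something else, mostly with a low value. They report only what shows in the picture. A call takes as long as a camera call. They do not tell look-alikes from the thing itself.
- viewer.outline_of(camera, label): "pixels" (384x512 bool, what is visible of it) and "at" ([column, row] in pixels, amid what is visible of it).
- viewer.pinpoint(camera, label): "at" ([column, row] in pixels: a listed point, or the origin of a listed thing).
The state is a dict: "clock": time; "q": joint angles; "qd": joint speeds; "joint_torque": joint torques, N m; "tool_pos": TCP position; "eef_rot": TCP orientation; "contact_force": force on the tool from outside, world axes, zero at the start; "moment": the same for the moment, N m; "opening": opening from 0.0 (shut) to 1.0 (fully open).
Only numpy, scipy, OpenCV 4.12 (cv2) and the standard library are available. Lean on these libraries where they do the work, as an engineer would, in place of code of your own. Each camera call takes 0.05 s, during which the arm holds its last target. There are 200 camera calls.

TASK

The hand lamp is in the way on top of the blue cash box: lift it off and set it down, without dropping it, upright on the middle of the round cork mat. Then take the red-headed key out of its wooden block, work it past the sticky pins until it is fully home in the lock on top of the box, turn it a quarter turn clockwise to the stop, and finish while still gripping the key and holding it turned, because the lock springs back if let go. Leave everything else where it is.

Things in the scene. Friction and masses are not known exactly. Their poses are not given: they have to be found in the camera images.
- cashbox: Blue steel cash box, fixed in place, 182 (x) x 252 (y) x 85 mm high; origin at the centre of its underside, z up. The hand lamp stands on its left half (+y), the lock is in its right half (-y).
- keyhole (a point): Centre of the keyhole at the top of the lock's steel bezel ring (27 mm inside, 44 mm outside diameter; top 91 mm above the bench, 6 mm above the lid), 70 mm to the box's -y side. Axes are the box's; they do not turn with the lock.
- lock (a joint): Turn of the lock plug in rad: 0 at rest, grows clockwise seen from above, stop at 1.5 (a quarter turn). A spring drives it back (0.025 N m at 0, 0.1 N m at the stop). The key has about 0.1 rad of play in the slot, so it has to be turned that much further than the plug.
- key: Key upright in its block, 40 g; origin at the blade's bottom tip, z up. Brass blade 14 (x) x 5 (y) mm, z = 0 to 26 mm, lowest 6 mm tapering to 10 x 2 mm. Red head 36 (x) x 12 (y) mm, z = 26 to 70 mm: grip across its 12 mm (y). Its underside rests on the block, and on the bezel ring when fully home (tip 26 mm below the keyhole point). Fits either way round.
- keyblock: Wooden block 70 x 70 x 45 mm, fixed; origin at the centre of its underside. The key stands in a 17 x 8 mm slot in the middle of its top, slot long along the block's x; pull the key straight up 26 mm to free it.
- lamp: Hand lamp, round, black base 84 mm in diameter, white body, green cap whose top is 100 mm up, 0.3 to 0.55 kg; origin at the centre of its underside, z up. Its handle is a black bar along the lamp's y axis over the cap, 12 (x) x 12 (z) mm in section with 64 mm clear between its two posts and 39 mm clear under it.
- lamp_handle (a point): Middle of the lamp's handle bar, 145 mm above the lamp's underside; axes are the lamp's (bar along y, grip it across x).
- mat: Round cork mat, 124 mm in diameter, 4 mm thick, fixed on the bench; origin at the centre of its underside.
- tin: Bystander: tin can, 72 mm in diameter, 90 mm high; origin at the centre of its underside.
- mug: Bystander: blue mug, 76 mm in diameter, 85 mm high, handle on its +y side; origin at the centre of its underside.
- tape: Bystander: roll of yellow tape lying flat, 90 mm in diameter, 24 mm high; origin at the centre of its underside.
- jar: Bystander: amber jar with a red cap, 60 mm in diameter, 90 mm high; origin at the centre of its underside.
- bowl: Bystander: white bowl, 110 mm in diameter, 45 mm high; origin at the centre of its underside.
- brush: Bystander: brush lying on the bench.
- slot (a point): Slot in the brass lock plug, its centre on the plug's face, 3 mm below the keyhole point; turns with the lock. 15.6 (its x) x 6.6 mm, 2 mm lead-in bevel, 30 mm deep; at rest its x is the box's x. Two sticky pins in it, side by side under the blade's two edges, 11 to 14 mm below the face, sink with the key: 4 to 8 N each, 8 to 16 N together; rocking the key edge to edge presses them by turns.
Mind the look-alikes: they are no part of the job. Leave any pink look-alike of the lamp alone. There is more than one size of the key; the one meant has the size given above.

How it is judged:
By the outcome, as a careful person would: the job done as asked, in the order asked, and still so for the second after the job is handed in, while the arm keeps its last pose, push and grip.
It also fails if it takes over 72 s, if anything falls off the work surface, if the arm or the gripper's body presses on something with over 40 N, if the wrist force passes 120 N, or if a joint passes its speed limit or range.

## Working session

There is one attempt and no reset: what is moved stays moved. The work goes in short steps, Python scripts to look and compute and a tool call to move; the robot and the scene stay as the last step left them, time stands still between calls to the robot, and variables do not carry over. Pictures are saved under pics/ and viewed, about 8 in all and at most 12, crops included, and the job is handed in when it is done.

Besides the shell and the picture viewer there is one more tool, called as a command line: name --argument value ..., lists and objects as JSON in quotes. play_rows: Moves the arm, as the interface text tells. Its arguments: {"type":"object","properties":{"commands":{"type":"array","items":{"type":"object","properties":{"delta_rot":{"type":"array","items":{"type":"number","minimum":-1,"maximum":1}},"travel":{"type":"array","items":{"type":"number","minimum":-1,"maximum":1}},"gripper":{"type":"number"}}}},"force":{"type":"number"}},"required":["commands"]}

```bash
mkdir -p pics; cat > h.py <<'E'
import numpy as np, cv2
from scipy.spatial.transform import Rotation as R
from plant import r, viewer
def att(s):
    a=np.array(s["attitude"],float)
    return a if a.shape==(3,3) else R.from_quat(a).as_matrix()
def world(s,u,v,d=None):
    u=np.asarray(u,float);v=np.asarray(v,float)
    if d is None: d=s["z_map"][v.round().astype(int),u.round().astype(int)]
    p=np.stack([(u-s["cx"])/s["fx"]*d,-(v-s["cy"])/s["fy"]*d,-d*np.ones_like(u)],-1)
    return p@att(s).T+np.array(s["origin"])
def at_z(s,u,v,z):
    o=np.array(s["origin"]);k=world(s,u,v,1.0)-o
    return o+k*((z-o[2])/k[...,2:3])
def save(s,n,crop=None,scale=1):
    im=s["color"][...,::-1]
    if crop: im=im[crop[1]:crop[3],crop[0]:crop[2]]
    cv2.imwrite("pics/"+n,cv2.resize(im,None,fx=scale,fy=scale,interpolation=cv2.INTER_CUBIC))
E
python3 - <<'E'
from h import *
np.set_printoptions(precision=4,suppress=True)
S={c:viewer.snapshot(c) for c in("top","side")}
for c,s in S.items():
    print(c,s["origin"],s["attitude"],s["fx"],s["cx"],[k for k in s])
    for l in["cashbox","keyhole","slot","key","keyblock","lamp","lamp_handle","mat","tin","mug","tape","jar","bowl","brush"]:
        for d in viewer.pinpoint(c,l)[:4]: print(l,np.round(d["at"],1),round(d["conf"],2),world(s,*d["at"]))
cv2.imwrite("pics/a.png",np.vstack([S["top"]["color"],S["side"]["color"]])[...,::-1][:, :])
save(S["top"],"top.png",None,1.5);save(S["side"],"side.png",None,1.5)
print(r.get_state())
E
```

```text
top [ 0.3894 -0.0089  1.3677] [ 0.0497 -0.0447 -0.7038  0.7072] 436.2601304734804 254.07792936559642 ['color', 'z_map', 'fx', 'fy', 'cx', 'cy', 'origin', 'attitude']
cashbox [262.  179.5] 0.97 [ 0.5878 -0.0228  0.0814]
cashbox [345.2 240.8] 0.36 [ 0.4074 -0.2654  0.0871]
keyhole [283.4 173.5] 0.97 [ 0.607  -0.087   0.0762]
slot [281.2 176.3] 0.58 [ 0.5963 -0.0796  0.0901]
slot [236.5 167.1] 0.23 [0.5972 0.0463 0.2334]
key [159.1 262.6] 0.65 [0.3408 0.2817 0.0566]
key [157.2 231.9] 0.58 [ 0.3894 -0.0089  1.3677]
keyblock [282.3 174. ] 0.67 [ 0.6042 -0.0832  0.0842]
keyblock [160.6 231.6] 0.65 [0.433  0.2842 0.039 ]
lamp [236.  238.2] 0.96 [0.4122 0.0497 0.1479]
lamp_handle [237.2 169.3] 0.63 [0.5915 0.0444 0.232 ]
lamp_handle [233.8 235.5] 0.62 [0.4195 0.0556 0.1527]
lamp_handle [161.  232.6] 0.44 [0.4297 0.2813 0.0461]
lamp_handle [179.7 131.1] 0.41 [ 0.7577  0.2425 -0.0023]
mat [345.9 181.1] 0.89 [ 0.5956 -0.2883  0.0045]
tin [345.8 241.6] 0.7 [ 0.4051 -0.2668  0.0882]
tin [235.1 123.6] 0.53 [0.7807 0.0634 0.0062]
mug [153.8 169.8] 0.6 [0.6295 0.3202 0.0036]
mug [347.1 240.8] 0.19 [
[... 1127 characters left out ...]
  0.0243]
jar [319.3 184.4] 0.48 [0.756  0.2075 0.0214]
bowl [337.4 218.2] 0.73 [0.7576 0.0159 0.0377]
brush [373.3 318. ] 0.58 [ 0.7518 -0.2759  0.0151]
brush [268.9 201.9] 0.36 [0.5873 0.0076 0.1042]
{'clock': 1.5, 'q': array([-1.0822,  0.6891, -0.1946,  1.5653,  0.1573,  0.9025, -0.2151]), 'qd': array([ 0.0011, -0.0002, -0.001 ,  0.0003, -0.001 ,  0.0003,  0.0025]), 'joint_torque': array([  0.    , -52.7493,  -1.2672, -15.3738,  -0.0519,  -0.0005,
         0.    ]), 'tool_pos': array([0.2746, 0.5615, 0.2387]), 'eef_rot': array([0.2255, 0.9743, 0.    , 0.    ]), 'contact_force': array([-0.1052,  0.1523, -0.3738]), 'moment': array([-0.0547,  0.0128,  0.0136]), 'opening': 1.0029818773827723}
```

View pics/top.png

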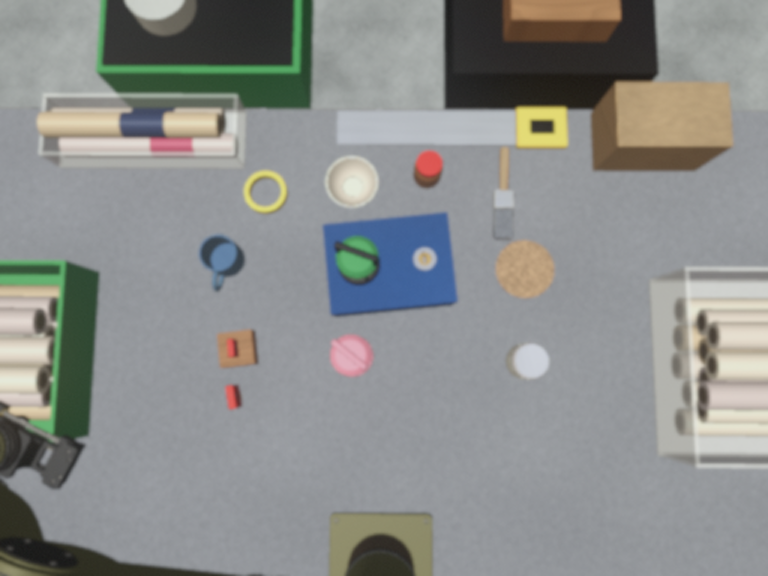

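View pics/side.png

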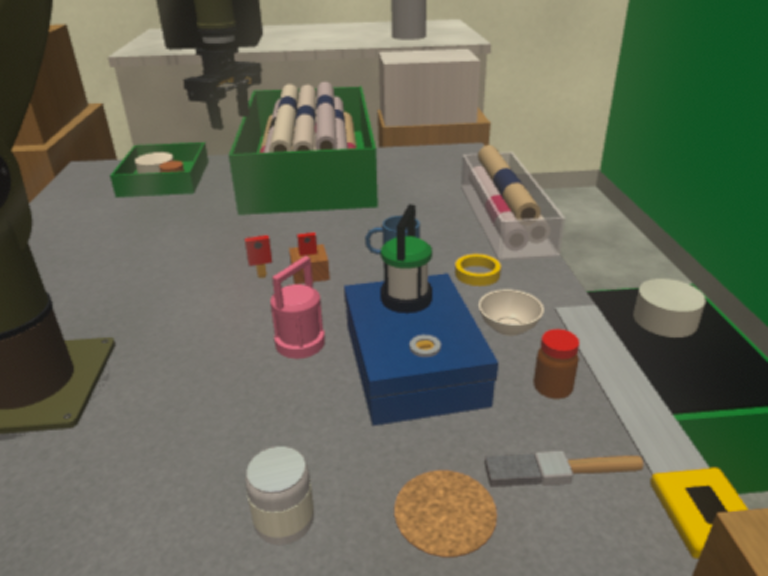

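Top view: the lamp is on the box at (238,172) in 512-px coordinates, and the pink look-alike at (234,237). The mat is at (350,179) and the lock at (283,173). There are two red keys: one in the wooden block at (155,232) and one loose in front of it at (155,265). The one in the block is meant. I'll confirm that in a crop while I measure poses.

```bash
python3 - <<'E'
from h import *
np.set_printoptions(precision=4,suppress=True)
S={c:viewer.snapshot(c) for c in("top","side")}
def hsv(s): return cv2.cvtColor(s["color"],cv2.COLOR_RGB2HSV).astype(int)
def rng(h,lo,hi): return ((h>=lo)&(h<=hi)).all(-1)
for c,s in S.items():
    h=hsv(s);vv,uu=np.mgrid[:384,:512];W=world(s,uu,vv);ok=s["z_map"]>0
    X,Y,Z=W[...,0],W[...,1],W[...,2]
    print("==",c)
    def reg(x0,x1,y0,y1,z0,z1): return ok&(X>x0)&(X<x1)&(Y>y0)&(Y<y1)&(Z>z0)&(Z<z1)
    m=reg(.45,.72,-.2,.15,.07,.1)&rng(h,[100,100,0],[130,255,255])
    P=at_z(s,uu[m],vv[m],.085); print("box",m.sum(),cv2.minAreaRect((P[:,:2]*1000).astype(np.float32)),"z",np.median(Z[m]))
    m=reg(.5,.68,-.02,.12,.215,.26)&(h[...,2]<110)
    P=at_z(s,uu[m],vv[m],.236 if c=="top" else .23); print("handle",m.sum(),cv2.minAreaRect((P[:,:2]*1000).astype(np.float32)),P.mean(0),"z",np.median(Z[m]),Z[m].max(), W[m].mean(0))
    m=reg(.5,.68,-.02,.12,.165,.2)&rng(h,[45,100,30],[80,255,255])
    P=at_z(s,uu[m],vv[m],.185); print("cap",m.sum(),cv2.minEnclosingCircle((P[:,:2]*1000).astype(np.float32)))
    m=reg(.5,.7,-.4,-.2,-.01,.015)&rng(h,[8,70,60],[20,255,255])
    P=at_z(s,uu[m],vv[m],.004); print("mat",m.sum(),cv2.minEnclosingCircle((P[:,:2]*1000).astype(np.float32)),P.mean(0))
    m=reg(.36,.5,.2,.35,.03,.07)&rng(h,[8,70,40],[20,255,255])
    P=at_z(s,uu[m],vv[m],.045); print("block",m.sum(),cv2.minAreaRect((P[:,:2]*1000).astype(np.float32)))
    red=(rng(h,[0,150,90],[6,255,255])|rng(h,[174,150,90],[180,255,255]))
    m=red&(ok)&(X>.3)&(X<.5)&(Y>.2)&(Y<.38)
    n,lab,st,ce=cv2.connectedComponentsWithStats(m.astype(np.uint8))
    for i in range(1,n):
        if st[i,4]<15: continue
        q=lab==i;P=at_z(s,uu[q],vv[q],.089)
        print("red",st[i],ce[i],np.median(W[q],0),"zmax",np.percentile(Z[q],95),cv2.minAreaRect((P[:,:2]*1000).astype(np.float32)))
    # lock bezel
    m=reg(.55,.66,-.13,-.03,.05,.12)&(h[...,1]<70)&(h[...,2]>100)
    P=at_z(s,uu[m],vv[m],.091); print("bezel",m.sum(),cv2.minEnclosingCircle((P[:,:2]*1000).astype(np.float32)),P.mean(0))
a=S["top"]["color"][215:285,120:190];b=S["side"]["color"][145:205,150:230]
cv2.imwrite("pics/crop1.png",np.hstack([cv2.resize(a,(400,400)),cv2.resize(b,(400,400))])[...,::-1])
E
```

```text
== top
box 3892 ((600.125732421875, -14.678939819335938), (179.51280212402344, 247.4436492919922), 6.049269676208496) z 0.0843491152260808
handle 115 ((595.7236938476562, 44.88380813598633), (79.5579833984375, 11.802923202514648), 70.81080627441406) [0.596  0.0447 0.236 ] z 0.23441273758186143 0.23967995784877028 [0.5964 0.0448 0.2339]
cap 454 ((594.5641479492188, 45.83018493652344), 38.69710922241211)
mat 1069 ((602.95068359375, -299.98211669921875), 58.75937271118164) [ 0.6027 -0.2999  0.004 ]
block 453 ((431.83209228515625, 292.04150390625), (67.44815826416016, 72.22685241699219), 7.408401966094971)
red [153 227   4  10  24] [154.4583 231.125 ] [0.433  0.2915 0.0865] zmax 0.09042811962255358 ((431.7862854003906, 291.06329345703125), (26.944372177124023, 6.596909999847412), 10.1616849899292)
bezel 170 ((608.93701171875, -83.7616195678711), 23.54392433166504) [ 0.6086 -0.0836  0.091 ]
== side
box 4623 ((599.3084106445312, -23.896011352539062), (184.90887451171875, 271.2265625), 5.81830358505249) z 0.0857684368207059
handle 156 ((593.1461181640625, 34.906455993652344), (118.149154663
[... 197 characters left out ...]
3)
mat 3143 ((602.0071411132812, -300.2570495605469), 63.18250274658203) [ 0.6015 -0.3034  0.004 ]
block 210 ((429.3934326171875, 283.7226867675781), (70.29138946533203, 103.10224151611328), 7.849919319152832)
red [199 155  12  16 146] [204.3904 162.4521] [0.4294 0.2897 0.0698] zmax 0.09021485959019415 ((431.91424560546875, 256.65069580078125), (31.03034019470215, 90.65514373779297), 1.8024269342422485)
red [169 187  13  11 106] [174.9528 191.717 ] [0.3415 0.2259 0.0162] zmax 0.018074326124545903 ((361.6750183105469, 102.83029174804688), (29.949337005615234, 47.93536376953125), 5.323620796203613)
bezel 162 ((607.0083618164062, -82.86094665527344), 23.99768829345703) [ 0.6074 -0.0828  0.091 ]
```

View pics/crop1.png

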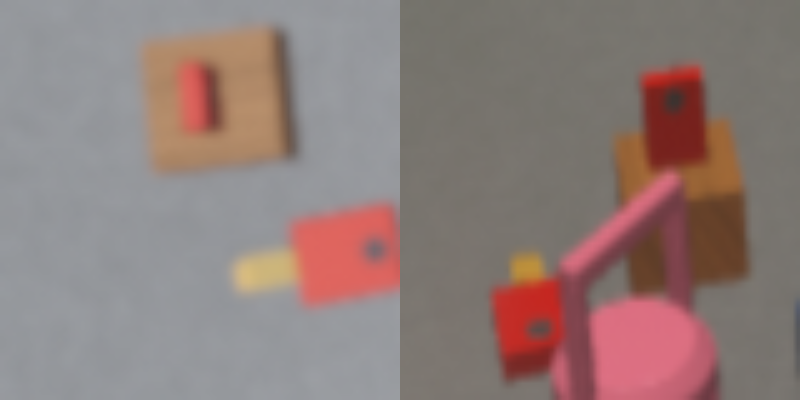

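The crop shows two candidates. The block key at top (155,232) stands upright with its head top at z≈0.09, as described. The other, at (171,259), lies loose on the bench and isn't in a wooden block. So the block key is the one. Box yaw 6°, lamp handle at (0.595, 0.045), mat at (0.6025, -0.300). Moving toward the lamp.

play_rows --commands '[{"delta_rot": [0, 0, 0], "travel": [-0.4, -0.25, -0.3], "gripper": 1}, {"delta_rot": [0, 0, 0], "travel": [-0.857, -0.538, -0.4], "gripper": 1}, {"delta_rot": [0, 0, 0], "travel": [-0.857, -0.538, -0.4], "gripper": 1}, {"delta_rot": [0, 0, 0], "travel": [-0.857, -0.538, -0.4], "gripper": 1}]' --force 40

```text
clock: 2.1
tool_pos: [0.3577, 0.4295, 0.2997]
eef_rot: [0.229, 0.974, 0.0, 0.001]
contact_force: [-0.2, 0.7, -0.0]
opening: 0.999
```

```bash
cat >> h.py <<'E'
def go(x,y,z,yaw,tilt=None):
    """numbers for one row to reach TCP x,y,z with tool y at world angle yaw (deg), tool z down"""
    s=r.get_state();Rc=R.from_quat(s["eef_rot"]);a=np.radians(yaw)
    Y=np.array([np.cos(a),np.sin(a),0]);Zt=np.array([0,0,-1.]);Xt=np.cross(Y,Zt)
    Rt=R.from_matrix(np.stack([Xt,Y,Zt],1))
    t=Rc.inv().apply(np.array([x,y,z])-s["tool_pos"])/.15
    w=(Rc.inv()*Rt).as_rotvec()/np.pi
    print("clk",s["clock"],"tcp",s["tool_pos"].round(4),"yaw",np.degrees(np.arctan2(*Rc.apply([0,1,0])[[1,0]])).round(2),"op",round(s["opening"],3),"F",s["contact_force"].round(2),"q7",s["q"][6].round(2))
    print(" travel",t.round(4),"rot",w.round(4))
E
python3 -c "
from h import *
go(.595,.045,.30,-19.2)"
```

```text
clk 2.1 tcp [0.3577 0.4295 0.2997] yaw 63.56 op 0.999 F [-0.24  0.69 -0.03] q7 0.01
 travel [-2.5581 -1.591   0.0038] rot [0.0008 0.0005 0.4598]
```

play_rows --commands '[{"delta_rot": [0, 0, 0], "travel": [-0.853, -0.53, 0], "gripper": 1}, {"delta_rot": [0, 0, 0], "travel": [-0.853, -0.53, 0], "gripper": 1}, {"delta_rot": [0, 0, 0], "travel": [-0.853, -0.53, 0], "gripper": 1}]'

```text
clock: 2.48
tool_pos: [0.4361, 0.3023, 0.2984]
eef_rot: [0.227, 0.974, -0.001, 0.0]
contact_force: [-0.6, 1.2, 0.1]
opening: 1.005
```

play_rows --commands '[{"delta_rot": [0, 0, 0], "travel": [-0.853, -0.53, 0], "gripper": 1}, {"delta_rot": [0, 0, 0], "travel": [-0.853, -0.53, 0], "gripper": 1}, {"delta_rot": [0, 0, 0], "travel": [-0.853, -0.53, 0], "gripper": 1}]'

```text
clock: 2.85
tool_pos: [0.5163, 0.1745, 0.2983]
eef_rot: [0.227, 0.974, -0.001, 0.0]
contact_force: [-0.6, 1.2, 0.3]
opening: 1.002
```

play_rows --commands '[{"delta_rot": [0, 0, 0.1], "travel": [-0.4, -0.25, 0], "gripper": 1}, {"delta_rot": [0, 0, 0.2], "travel": [-0.6, -0.37, 0], "gripper": 1}, {"delta_rot": [0, 0, 0.3], "travel": [-0.8, -0.5, 0], "gripper": 1}, {"delta_rot": [0, 0, 0.46], "travel": [-0.853, -0.53, 0], "gripper": 1}, {"delta_rot": [0, 0, 0.46], "travel": [-0.853, -0.53, 0], "gripper": 1}, {"delta_rot": [0, 0, 0.46], "travel": [-0.853, -0.53, 0], "gripper": 1}, {"delta_rot": [0, 0, 0.46], "travel": [-0.853, -0.53, 0], "gripper": 1}, {"delta_rot": [0, 0, 0.46], "travel": [-0.853, -0.53, 0], "gripper": 1}, {"delta_rot": [0, 0, 0.46], "travel": [-0.853, -0.53, 0], "gripper": 1}, {"delta_rot": [0, 0, 0.46], "travel": [-0.853, -0.53, 0], "gripper": 1}]'

```text
clock: 4.1
tool_pos: [0.5946, 0.0507, 0.2984]
eef_rot: [0.812, 0.583, 0.0, -0.0]
contact_force: [-0.1, 0.1, -0.2]
opening: 1.002
```

```bash
python3 -c "
from h import *
go(.595,.045,.211,-19.2)
s=viewer.snapshot('wrist');save(s,'w1.png')"
```

```text
clk 4.1 tcp [0.5946 0.0507 0.2984] yaw -18.65 op 1.002 F [-0.1   0.06 -0.21] q7 -0.36
 travel [-0.0352  0.0147  0.5828] rot [-0.0002 -0.0001  0.003 ]
```

View pics/w1.png

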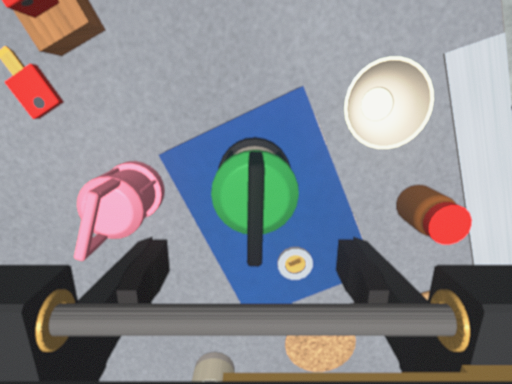

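The wrist view shows the handle bar running vertically at column 255, centred between the fingers (165 to 340). I'll descend and grip.

play_rows --commands '[{"delta_rot": [0, 0, 0.003], "travel": [-0.035, 0.015, 0.2], "gripper": 1}, {"delta_rot": [0, 0, 0.003], "travel": [-0.035, 0.015, 0.4], "gripper": 1}, {"delta_rot": [0, 0, 0.003], "travel": [-0.035, 0.015, 0.58], "gripper": 1}, {"delta_rot": [0, 0, 0.003], "travel": [-0.035, 0.015, 0.58], "gripper": 1}, {"delta_rot": [0, 0, 0.003], "travel": [-0.035, 0.015, 0.58], "gripper": -1}, {"delta_rot": [0, 0, 0.003], "travel": [-0.035, 0.015, 0.58], "gripper": -1}, {"delta_rot": [0, 0, 0.003], "travel": [-0.035, 0.015, 0.58], "gripper": -1}, {"delta_rot": [0, 0, 0.003], "travel": [-0.035, 0.015, 0.58], "gripper": -1}, {"delta_rot": [0, 0, 0.003], "travel": [-0.035, 0.015, 0.58], "gripper": -1}, {"delta_rot": [0, 0, 0.003], "travel": [-0.035, 0.015, 0.58], "gripper": -1}]' --force 45

```text
clock: 5.4
tool_pos: [0.5951, 0.044, 0.2117]
eef_rot: [0.816, 0.578, 0.0, -0.0]
contact_force: [-0.0, -0.2, -0.8]
opening: 0.345
```

```bash
python3 -c "
from h import *
go(.6,-.30,.29,-19)"
```

```text
clk 5.4 tcp [0.5951 0.044  0.2117] yaw -19.39 op 0.345 F [-0.05 -0.16 -0.84] q7 -0.34
 travel [-2.152   0.7925 -0.522 ] rot [-0.     -0.     -0.0022]
```

play_rows --commands '[{"travel": [0, 0, 0], "delta_rot": [0, 0, 0], "gripper": -1}, {"travel": [0, 0, 0], "delta_rot": [0, 0, 0], "gripper": -1}, {"travel": [0, 0, 0], "delta_rot": [0, 0, 0], "gripper": -1}, {"travel": [0, 0, 0], "delta_rot": [0, 0, 0], "gripper": -1}, {"travel": [0, 0, 0], "delta_rot": [0, 0, 0], "gripper": -1}]'

```text
clock: 6.02
tool_pos: [0.5948, 0.0441, 0.2116]
eef_rot: [0.816, 0.578, -0.0, -0.0]
contact_force: [-1.6, 0.6, 0.0]
opening: 0.125
```

play_rows --commands '[{"travel": [0, 0, -0.04], "delta_rot": [0, 0, 0], "gripper": -1}, {"travel": [0, 0, -0.1], "delta_rot": [0, 0, 0], "gripper": -1}, {"travel": [0, 0, -0.2], "delta_rot": [0, 0, 0], "gripper": -1}, {"travel": [0, 0, -0.25], "delta_rot": [0, 0, 0], "gripper": -1}, {"travel": [0, 0, -0.27], "delta_rot": [0, 0, 0], "gripper": -1}, {"travel": [0, 0, -0.27], "delta_rot": [0, 0, 0], "gripper": -1}]'

```text
clock: 6.78
tool_pos: [0.595, 0.044, 0.2523]
eef_rot: [0.816, 0.578, 0.0, -0.0]
contact_force: [0.1, 0.7, -4.6]
opening: 0.122
```

```bash
python3 -c "
from h import *
go(.6025,-.30,.25,-19.4)
s=viewer.snapshot('side');save(s,'s2.png',(190,90,380,250),3)"
```

```text
clk 6.775 tcp [0.595  0.044  0.2523] yaw -19.39 op 0.122 F [ 0.11  0.68 -4.59] q7 -0.35
 travel [-2.1467  0.8085  0.0153] rot [ 0.     -0.      0.0001]
```

View pics/s2.png

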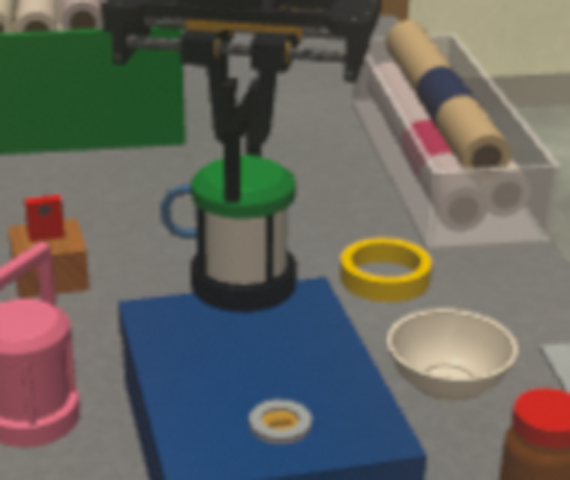

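The lamp hangs level in the grip, with the box and lock clear below it. I'll carry it to the mat.

play_rows --commands '[{"travel": [-0.1, 0.037, 0], "delta_rot": [0, 0, 0], "gripper": -1}, {"travel": [-0.25, 0.094, 0], "delta_rot": [0, 0, 0], "gripper": -1}, {"travel": [-0.45, 0.17, 0], "delta_rot": [0, 0, 0], "gripper": -1}, {"travel": [-0.65, 0.245, 0], "delta_rot": [0, 0, 0], "gripper": -1}, {"travel": [-0.85, 0.32, 0], "delta_rot": [0, 0, 0], "gripper": -1}]'

```text
clock: 7.45
tool_pos: [0.5974, -0.095, 0.2519]
eef_rot: [0.817, 0.577, -0.001, 0.0]
contact_force: [0.4, 0.5, -3.8]
opening: 0.127
```

play_rows --commands '[{"travel": [-0.2, 0.075, 0], "delta_rot": [0, 0, 0], "gripper": -1}, {"travel": [-0.4, 0.15, 0], "delta_rot": [0, 0, 0], "gripper": -1}, {"travel": [-0.6, 0.225, 0], "delta_rot": [0, 0, 0], "gripper": -1}, {"travel": [-0.75, 0.282, 0], "delta_rot": [0, 0, 0], "gripper": -1}]'

```text
clock: 7.95
tool_pos: [0.5993, -0.2162, 0.2518]
eef_rot: [0.817, 0.577, -0.001, 0.0]
contact_force: [-0.5, 0.9, -4.6]
opening: 0.128
```

play_rows --commands '[{"travel": [-0.17, 0.063, 0], "delta_rot": [0, 0, 0], "gripper": -1}, {"travel": [-0.32, 0.123, 0], "delta_rot": [0, 0, 0], "gripper": -1}, {"travel": [-0.44, 0.167, 0], "delta_rot": [0, 0, 0], "gripper": -1}, {"travel": [-0.52, 0.195, 0], "delta_rot": [0, 0, 0], "gripper": -1}, {"travel": [-0.547, 0.206, 0], "delta_rot": [0, 0, 0], "gripper": -1}, {"travel": [-0.547, 0.206, 0], "delta_rot": [0, 0, 0], "gripper": -1}, {"travel": [-0.547, 0.206, 0], "delta_rot": [0, 0, 0], "gripper": -1}]'

```text
clock: 8.82
tool_pos: [0.6028, -0.2987, 0.2522]
eef_rot: [0.816, 0.579, 0.0, -0.0]
contact_force: [-0.3, -1.2, -4.8]
opening: 0.126
```

```bash
python3 - <<'E'
from h import *
go(.6025,-.30,.14,-19.4)
s=viewer.snapshot('top');save(s,'t3.png',(290,120,410,250),4)
h=cv2.cvtColor(s["color"],cv2.COLOR_RGB2HSV);print(r.get_state()["contact_force"])
for l in("lamp","mat"):
  for d in viewer.pinpoint("top",l)[:2]:print(l,d)
E
```

```text
clk 8.825 tcp [ 0.6028 -0.2987  0.2522] yaw -19.31 op 0.126 F [-0.25 -1.22 -4.79] q7 0.16
 travel [-0.01    0.0011  0.7478] rot [-0.0001 -0.0004  0.0005]
[-0.01865262 -0.22020736 -3.76281564]
lamp {'at': [236.4, 237.7], 'conf': 0.97}
lamp {'at': [358.2, 173.5], 'conf': 0.57}
mat {'at': [346.1, 180.9], 'conf': 0.96}
```

play_rows --commands '[{"travel": [-0.005, 0, 0.1], "delta_rot": [0, 0, 0], "gripper": -1}, {"travel": [-0.01, 0, 0.25], "delta_rot": [0, 0, 0], "gripper": -1}, {"travel": [-0.01, 0, 0.4], "delta_rot": [0, 0, 0], "gripper": -1}, {"travel": [-0.01, 0, 0.55], "delta_rot": [0, 0, 0], "gripper": -1}, {"travel": [-0.01, 0, 0.67], "delta_rot": [0, 0, 0], "gripper": -1}, {"travel": [-0.01, 0, 0.75], "delta_rot": [0, 0, 0], "gripper": -1}, {"travel": [-0.01, 0, 0.78], "delta_rot": [0, 0, 0], "gripper": -1}, {"travel": [-0.01, 0, 0.79], "delta_rot": [0, 0, 0], "gripper": -1}, {"travel": [-0.01, 0, 0.79], "delta_rot": [0, 0, 0], "gripper": -1}]'

```text
clock: 10.1
tool_pos: [0.6024, -0.3017, 0.1344]
eef_rot: [0.816, 0.578, 0.0, 0.001]
contact_force: [0.5, 0.3, -4.8]
opening: 0.124
```

play_rows --commands '[{"travel": [0, 0, 0.006], "delta_rot": [0, 0, 0], "gripper": -1}, {"travel": [0, 0, 0.012], "delta_rot": [0, 0, 0], "gripper": -1}, {"travel": [0, 0, 0.018], "delta_rot": [0, 0, 0], "gripper": -1}, {"travel": [0, 0, 0.018], "delta_rot": [0, 0, 0], "gripper": -1}]'

```text
clock: 10.6
tool_pos: [0.6019, -0.3014, 0.1309]
eef_rot: [0.816, 0.578, -0.0, -0.0]
contact_force: [0.0, 0.7, -3.9]
opening: 0.127
```

play_rows --commands '[{"travel": [0, 0, 0.005], "delta_rot": [0, 0, 0], "gripper": -1}, {"travel": [0, 0, 0.01], "delta_rot": [0, 0, 0], "gripper": -1}, {"travel": [0, 0, 0.01], "delta_rot": [0, 0, 0], "gripper": -1}]'

```text
clock: 10.98
tool_pos: [0.6023, -0.3018, 0.1307]
eef_rot: [0.816, 0.578, 0.0, 0.001]
contact_force: [-1.8, 0.6, 6.4]
opening: 0.127
```

Contact with the mat (+6 N). Releasing.

play_rows --commands '[{"travel": [0, 0, 0], "delta_rot": [0, 0, 0], "gripper": 0.4}, {"travel": [0, 0, 0], "delta_rot": [0, 0, 0], "gripper": 0.4}, {"travel": [0, 0, 0], "delta_rot": [0, 0, 0], "gripper": 0.4}, {"travel": [0, 0, 0], "delta_rot": [0, 0, 0], "gripper": 0.4}, {"travel": [0, 0, 0], "delta_rot": [0, 0, 0], "gripper": 0.4}, {"travel": [0, 0, -0.2], "delta_rot": [0, 0, 0], "gripper": 0.4}, {"travel": [0, 0, -0.5], "delta_rot": [0, 0, 0], "gripper": 0.4}, {"travel": [0, 0, -0.9], "delta_rot": [0, 0, 0], "gripper": 0.4}, {"travel": [0, 0, -1], "delta_rot": [0, 0, 0], "gripper": 0.4}]'

```text
clock: 12.1
tool_pos: [0.6038, -0.3028, 0.2842]
eef_rot: [0.816, 0.578, 0.002, 0.004]
contact_force: [-0.7, -0.3, -0.5]
opening: 0.703
```

```bash
python3 - <<'E'
from h import *
go(.4318,.2915,.28,97.6)
s=viewer.snapshot('side');save(s,'s4.png',(190,200,390,384),3)
for l in("lamp","mat"):
  for d in viewer.pinpoint("side",l)[:2]:print(l,d["at"],world(s,*d["at"]))
E
```

```text
clk 12.1 tcp [ 0.6038 -0.3028  0.2842] yaw -19.41 op 0.703 F [-0.68 -0.31 -0.51] q7 0.16
 travel [ 3.3556 -2.3987  0.0051] rot [ 0.0013  0.0029 -0.6501]
lamp [200.5, 229.0] [0.42194114 0.02131616 0.02980262]
lamp [295.8, 341.1] [ 0.59401445 -0.33208199  0.0419797 ]
```

View pics/s4.png

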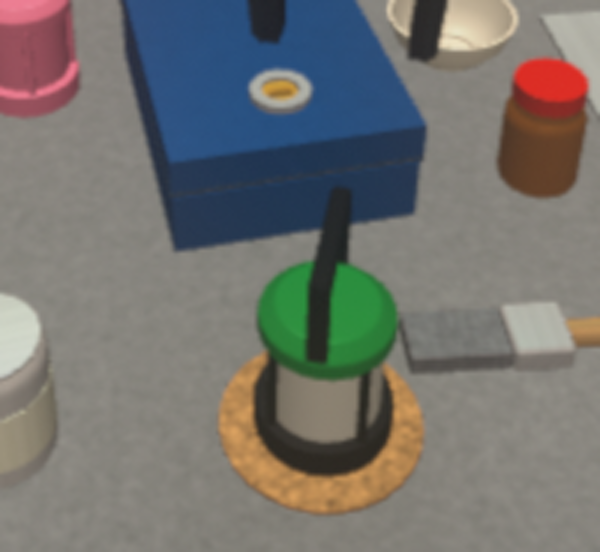

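The lamp stands upright on the mat, with cork showing evenly around its base. Next, the key.

play_rows --commands '[{"travel": [0.839, -0.6, 0], "delta_rot": [0, 0, 0], "gripper": 0.4}, {"travel": [0.839, -0.6, 0], "delta_rot": [0, 0, 0], "gripper": 0.4}, {"travel": [0.839, -0.6, 0], "delta_rot": [0, 0, 0], "gripper": 0.4}]'

```text
clock: 12.62
tool_pos: [0.5566, -0.1481, 0.2769]
eef_rot: [0.815, 0.58, -0.001, -0.003]
contact_force: [0.6, 0.1, -0.1]
opening: 0.7
```

play_rows --commands '[{"travel": [0.839, -0.6, 0], "delta_rot": [0, 0, 0], "gripper": 0.4}, {"travel": [0.839, -0.6, 0], "delta_rot": [0, 0, 0], "gripper": 0.4}, {"travel": [0.839, -0.6, 0], "delta_rot": [0, 0, 0], "gripper": 0.4}]'

```text
clock: 13.0
tool_pos: [0.513, -0.0002, 0.2773]
eef_rot: [0.815, 0.58, -0.002, -0.002]
contact_force: [0.5, 0.1, 0.2]
opening: 0.7
```

play_rows --commands '[{"travel": [0.839, -0.6, 0], "delta_rot": [0, 0, 0], "gripper": 0}, {"travel": [0.839, -0.6, 0], "delta_rot": [0, 0, 0], "gripper": 0}, {"travel": [0.839, -0.6, 0], "delta_rot": [0, 0, 0], "gripper": 0}]'

```text
clock: 13.38
tool_pos: [0.4697, 0.1479, 0.2773]
eef_rot: [0.815, 0.58, -0.002, -0.001]
contact_force: [-0.1, -0.5, -0.4]
opening: 0.501
```

play_rows --commands '[{"travel": [0.4, -0.3, 0], "delta_rot": [0, 0, -0.65], "gripper": 0}, {"travel": [0.839, -0.6, 0], "delta_rot": [0, 0, -0.65], "gripper": 0}, {"travel": [0.839, -0.6, 0], "delta_rot": [0, 0, -0.65], "gripper": 0}, {"travel": [0.839, -0.6, 0], "delta_rot": [0, 0, -0.65], "gripper": 0}, {"travel": [0.839, -0.6, 0], "delta_rot": [0, 0, -0.65], "gripper": 0}, {"travel": [0.839, -0.6, 0], "delta_rot": [0, 0, -0.65], "gripper": 0}, {"travel": [0.839, -0.6, 0], "delta_rot": [0, 0, -0.65], "gripper": 0}, {"travel": [0.839, -0.6, 0], "delta_rot": [0, 0, -0.65], "gripper": 0}, {"travel": [0.839, -0.6, 0], "delta_rot": [0, 0, -0.65], "gripper": 0}, {"travel": [0.839, -0.6, 0], "delta_rot": [0, 0, -0.65], "gripper": 0}, {"travel": [0.839, -0.6, 0], "delta_rot": [0, 0, -0.65], "gripper": 0}, {"travel": [0.839, -0.6, 0], "delta_rot": [0, 0, -0.65], "gripper": 0}]'

```text
clock: 14.88
tool_pos: [0.4285, 0.2921, 0.2776]
eef_rot: [-0.066, 0.998, -0.001, -0.002]
contact_force: [-0.1, -0.0, 0.3]
opening: 0.506
```

```bash
python3 - <<'E'
from h import *
np.set_printoptions(precision=4,suppress=True)
go(.4318,.2915,.16,97.6)
s=viewer.snapshot('wrist');save(s,'w5.png')
h=cv2.cvtColor(s["color"],cv2.COLOR_RGB2HSV).astype(int)
vv,uu=np.mgrid[:384,:512];W=world(s,uu,vv)
print(s["origin"],s["attitude"])
red=((h[...,0]<7)|(h[...,0]>173))&(h[...,1]>150)&(h[...,2]>80)&(s["z_map"]>0)&(abs(W[...,2]-.089)<.006)
n,lab,st,ce=cv2.connectedComponentsWithStats(red.astype(np.uint8))
for i in range(1,n):
    if st[i,4]<30: continue
    q=lab==i;P=at_z(s,uu[q],vv[q],.089);print(st[i],ce[i],W[q].mean(0),cv2.minAreaRect((P[:,:2]*1000).astype(np.float32)))
E
```

```text
clk 14.875 tcp [0.4285 0.2921 0.2776] yaw 97.53 op 0.506 F [-0.1  -0.05  0.26] q7 0.74
 travel [-0.0246 -0.0062  0.784 ] rot [-0.0003 -0.0013 -0.0004]
[0.3515 0.2817 0.4229] [-0.0994 -0.1122  0.7433  0.6519]
[251 158  11  32 342] [255.9152 173.4327] [0.4274 0.2952 0.0876] ((427.28448486328125, 295.29205322265625), (34.95402908325195, 11.157811164855957), 7.501464366912842)
```

View pics/w5.png

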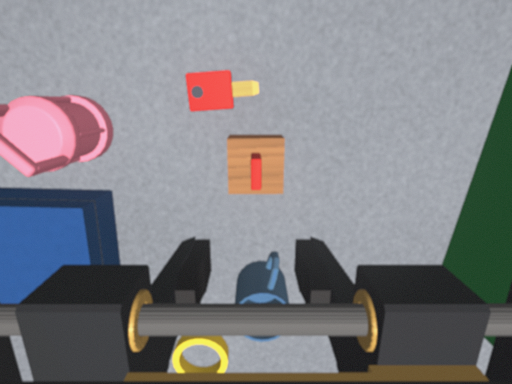

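The wrist view shows the upright key in the block at (256,173), inline with the jaw centre at column 253. The loose key is at (215,90). I'll descend partway and remeasure.

play_rows --commands '[{"travel": [-0.013, 0, 0.3], "delta_rot": [0, 0, 0], "gripper": 0}, {"travel": [-0.013, 0, 0.6], "delta_rot": [0, 0, 0], "gripper": 0}, {"travel": [-0.013, 0, 0.78], "delta_rot": [0, 0, 0], "gripper": 0}, {"travel": [-0.013, 0, 0.78], "delta_rot": [0, 0, 0], "gripper": 0}, {"travel": [-0.013, 0, 0.78], "delta_rot": [0, 0, 0], "gripper": 0}]'

```text
clock: 15.55
tool_pos: [0.4317, 0.2937, 0.1632]
eef_rot: [-0.066, 0.998, 0.0, 0.0]
contact_force: [-0.1, 0.1, 0.5]
opening: 0.502
```

```bash
python3 - <<'E'
from h import *
np.set_printoptions(precision=4,suppress=True)
go(.4318,.2915,.051,97.6)
s=viewer.snapshot('wrist');save(s,'w6.png')
h=cv2.cvtColor(s["color"],cv2.COLOR_RGB2HSV).astype(int)
vv,uu=np.mgrid[:384,:512];W=world(s,uu,vv)
print(s["origin"],s["cx"])
red=((h[...,0]<7)|(h[...,0]>173))&(h[...,1]>150)&(h[...,2]>80)&(s["z_map"]>0)&(abs(W[...,2]-.089)<.006)
n,lab,st,ce=cv2.connectedComponentsWithStats(red.astype(np.uint8))
for i in range(1,n):
    if st[i,4]<30: continue
    q=lab==i;P=at_z(s,uu[q],vv[q],.089);print(st[i],ce[i],W[q].mean(0),cv2.minAreaRect((P[:,:2]*1000).astype(np.float32)))
E
```

```text
clk 15.55 tcp [0.4317 0.2937 0.1632] yaw 97.55 op 0.502 F [-0.05  0.08  0.55] q7 0.64
 travel [ 0.0018 -0.0148  0.7477] rot [ 0.0002  0.0002 -0.0003]
[0.354  0.2828 0.3081] 252.3387074752659
[248 179  16  46 710] [255.4873 201.8366] [0.4267 0.2949 0.0877] ((426.2656555175781, 294.8590087890625), (35.31474304199219, 11.406000137329102), 7.505076885223389)
```

View pics/w6.png

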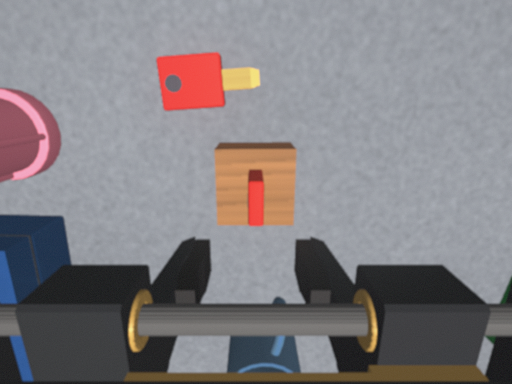

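play_rows --commands '[{"travel": [0.01, 0, 0.3], "delta_rot": [0, 0, 0], "gripper": 0}, {"travel": [0.01, 0, 0.55], "delta_rot": [0, 0, 0], "gripper": 0}, {"travel": [0.01, 0, 0.7], "delta_rot": [0, 0, 0], "gripper": 0}, {"travel": [0.01, 0, 0.74], "delta_rot": [0, 0, 0], "gripper": 0}, {"travel": [0.01, 0, 0.74], "delta_rot": [0, 0, 0], "gripper": 0}, {"travel": [0.01, 0, 0.74], "delta_rot": [0, 0, 0], "gripper": -1}, {"travel": [0.01, 0, 0.74], "delta_rot": [0, 0, 0], "gripper": -1}, {"travel": [0.01, 0, 0.74], "delta_rot": [0, 0, 0], "gripper": -1}, {"travel": [0.01, 0, 0.74], "delta_rot": [0, 0, 0], "gripper": -1}, {"travel": [0.01, 0, 0.74], "delta_rot": [0, 0, 0], "gripper": -1}, {"travel": [0.01, 0, 0.74], "delta_rot": [0, 0, 0], "gripper": -1}, {"travel": [0.01, 0, 0.74], "delta_rot": [0, 0, 0], "gripper": -1}]' --force 8

```text
clock: 17.1
tool_pos: [0.4301, 0.2941, 0.0518]
eef_rot: [-0.067, 0.998, 0.001, 0.0]
contact_force: [-1.0, 3.7, 3.0]
opening: 0.138
```

```bash
python3 - <<'E'
from h import *
go(.4318,.2915,.051,97.6);print(r.get_state()["moment"])
E
```

```text
clk 17.1 tcp [0.4301 0.2941 0.0518] yaw 97.64 op 0.138 F [-0.95  3.66  3.03] q7 0.54
 travel [-0.0086 -0.0189  0.005 ] rot [0.0006 0.0003 0.0002]
[ 0.89195659  0.12889228 -0.00614341]
```

play_rows --commands '[{"travel": [0, 0.007, 0], "delta_rot": [0, 0, 0], "gripper": -1}, {"travel": [0, 0.007, 0], "delta_rot": [0, 0, 0], "gripper": -1}, {"travel": [0, 0.007, 0], "delta_rot": [0, 0, 0], "gripper": -1}]'

```text
clock: 17.48
tool_pos: [0.4301, 0.2943, 0.0517]
eef_rot: [-0.066, 0.998, 0.0, 0.0]
contact_force: [-0.2, 1.5, 4.6]
opening: 0.133
```

```bash
python3 - <<'E'
from h import *
go(.4318,.2915,.051,97.6);print(r.get_state()["moment"])
E
```

```text
clk 17.475 tcp [0.4301 0.2943 0.0517] yaw 97.6 op 0.133 F [-0.22  1.52  4.6 ] q7 0.54
 travel [-0.0085 -0.0198  0.0047] rot [0.0002 0.0002 0.    ]
[ 0.7344953  -0.0050202  -0.00554655]
```

play_rows --commands '[{"travel": [0, 0, 0], "delta_rot": [0, 0, 0], "gripper": -1}, {"travel": [0, 0, 0], "delta_rot": [0, 0, 0], "gripper": -1}, {"travel": [0, 0, -0.05], "delta_rot": [0, 0, 0], "gripper": -1}, {"travel": [0, 0, -0.12], "delta_rot": [0, 0, 0], "gripper": -1}, {"travel": [0, 0, -0.2], "delta_rot": [0, 0, 0], "gripper": -1}, {"travel": [0, 0, -0.4], "delta_rot": [0, 0, 0], "gripper": -1}, {"travel": [0, 0, -0.65], "delta_rot": [0, 0, 0], "gripper": -1}, {"travel": [0, 0, -0.75], "delta_rot": [0, 0, 0], "gripper": -1}, {"travel": [0, 0, -0.75], "delta_rot": [0, 0, 0], "gripper": -1}]' --force 55

```text
clock: 18.6
tool_pos: [0.4303, 0.2932, 0.1647]
eef_rot: [-0.066, 0.998, -0.0, 0.001]
contact_force: [0.1, -0.1, -1.7]
opening: 0.133
```

```bash
python3 - <<'E'
from h import *
go(.6067,-.0812,.162,96.05);print(r.get_state()["moment"])
E
```

```text
clk 18.6 tcp [0.4303 0.2932 0.1647] yaw 97.53 op 0.133 F [ 0.06 -0.14 -1.68] q7 0.63
 travel [-0.8383 -2.6284  0.0202] rot [-0.0001  0.0004  0.0082]
[ 0.06739796 -0.04287414 -0.00101212]
```

play_rows --commands '[{"travel": [-0.1, -0.3, 0], "delta_rot": [0, 0, 0], "gripper": -1}, {"travel": [-0.28, -0.876, 0], "delta_rot": [0, 0, 0], "gripper": -1}, {"travel": [-0.28, -0.876, 0], "delta_rot": [0, 0, 0], "gripper": -1}, {"travel": [-0.28, -0.876, 0], "delta_rot": [0, 0, 0], "gripper": -1}]'

```text
clock: 19.1
tool_pos: [0.4889, 0.1657, 0.1624]
eef_rot: [-0.064, 0.998, -0.001, -0.001]
contact_force: [0.4, 0.5, -0.7]
opening: 0.131
```

play_rows --commands '[{"travel": [-0.28, -0.876, 0], "delta_rot": [0, 0, 0], "gripper": -1}, {"travel": [-0.28, -0.876, 0], "delta_rot": [0, 0, 0], "gripper": -1}, {"travel": [-0.28, -0.876, 0], "delta_rot": [0, 0, 0], "gripper": -1}]'

```text
clock: 19.48
tool_pos: [0.5485, 0.0408, 0.1627]
eef_rot: [-0.064, 0.998, -0.001, -0.001]
contact_force: [-0.7, 0.4, 0.2]
opening: 0.128
```

play_rows --commands '[{"travel": [-0.13, -0.4, 0], "delta_rot": [0, 0, 0.008], "gripper": -1}, {"travel": [-0.22, -0.7, 0], "delta_rot": [0, 0, 0.008], "gripper": -1}, {"travel": [-0.28, -0.876, 0], "delta_rot": [0, 0, 0.008], "gripper": -1}, {"travel": [-0.28, -0.876, 0], "delta_rot": [0, 0, 0.008], "gripper": -1}, {"travel": [-0.28, -0.876, 0], "delta_rot": [0, 0, 0.008], "gripper": -1}, {"travel": [-0.28, -0.876, 0], "delta_rot": [0, 0, 0.008], "gripper": -1}]'

```text
clock: 20.23
tool_pos: [0.6064, -0.0771, 0.164]
eef_rot: [-0.056, 0.998, 0.001, -0.0]
contact_force: [0.2, 0.6, -0.8]
opening: 0.132
```

```bash
python3 - <<'E'
from h import *
np.set_printoptions(precision=4,suppress=True)
go(.6067,-.0812,.131,96.05)
S={c:viewer.snapshot(c) for c in("wrist","side")}
w,s=S["wrist"],S["side"]
cv2.imwrite("pics/w7.png",np.hstack([cv2.resize(w["color"][120:300,160:352],(400,375),interpolation=2),cv2.resize(s["color"][150:260,230:347],(400,375),interpolation=2)])[...,::-1])
for c,t in S.items():
    h=cv2.cvtColor(t["color"],cv2.COLOR_RGB2HSV).astype(int)
    vv,uu=np.mgrid[:384,:512];W=world(t,uu,vv);ok=t["z_map"]>0
    red=((h[...,0]<7)|(h[...,0]>173))&(h[...,1]>150)&(h[...,2]>60)&ok&(abs(W[...,0]-.607)<.05)&(abs(W[...,1]+.083)<.05)&(W[...,2]>.11)
    print(c,"red",red.sum(),W[red].mean(0) if red.any() else 0, np.percentile(W[red],[2,98],0) if red.any() else 0)
    m=ok&(abs(W[...,0]-.607)<.04)&(abs(W[...,1]+.083)<.04)&(abs(W[...,2]-.088)<.012)&(h[...,1]<70)&(h[...,2]>100)
    P=at_z(t,uu[m],vv[m],.091);print("bezel",m.sum(),cv2.minEnclosingCircle((P[:,:2]*1000).astype(np.float32)) if m.any() else 0)
    m=ok&(abs(W[...,0]-.607)<.04)&(abs(W[...,1]+.083)<.04)&(W[...,2]>.115)&(h[...,0]>15)&(h[...,0]<35)&(h[...,1]>100)
    print("blade",m.sum(),W[m].mean(0) if m.any() else 0)
    for d in viewer.pinpoint(c,"keyhole")[:2]:print(d["at"],d["conf"],at_z(t,*d["at"],.091))
E
```

```text
clk 20.225 tcp [ 0.6064 -0.0771  0.164 ] yaw 96.38 op 0.132 F [ 0.21  0.56 -0.77] q7 1.34
 travel [ 0.0008 -0.0276  0.2198] rot [ 0.0005 -0.0002  0.0019]
wrist red 2307 [ 0.5931 -0.0792  0.1943] [[ 0.586  -0.085   0.1652]
 [ 0.6073 -0.0729  0.2016]]
bezel 1553 ((605.5120849609375, -84.17185974121094), 22.878210067749023)
blade 4891 [ 0.5862 -0.0788  0.2522]
[246.1, 210.2] 0.71 [ 0.6077 -0.0821  0.091 ]
side red 50 [ 0.5925 -0.0847  0.176 ] [[ 0.5889 -0.0877  0.1608]
 [ 0.5981 -0.0797  0.2021]]
bezel 177 ((606.4654541015625, -85.00835418701172), 26.173734664916992)
blade 159 [ 0.5898 -0.0843  0.302 ]
[281.6, 230.6] 0.56 [ 0.6038 -0.0874  0.091 ]
```

View pics/w7.png

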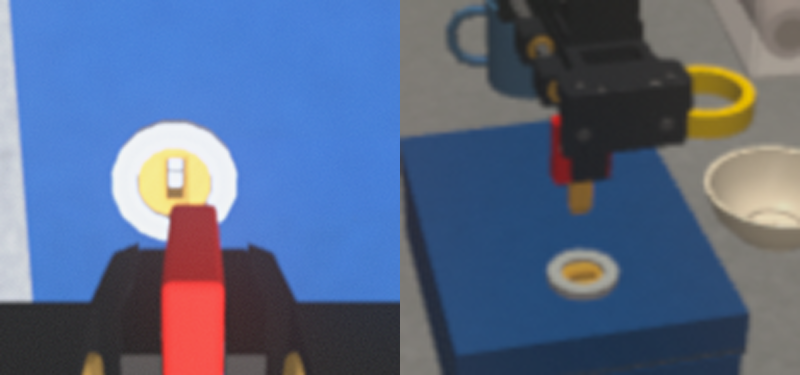

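The wrist view shows the slot about 6 mm to the −tool-y side of the key. The side view shows the blade roughly above the slot in x. I'll shift, lower to just above the lock and recheck.

play_rows --commands '[{"travel": [0, -0.037, 0], "delta_rot": [0, 0, 0.002], "gripper": -1}, {"travel": [0, -0.037, 0.1], "delta_rot": [0, 0, 0.002], "gripper": -1}, {"travel": [0, -0.037, 0.18], "delta_rot": [0, 0, 0.002], "gripper": -1}, {"travel": [0, -0.037, 0.2], "delta_rot": [0, 0, 0.002], "gripper": -1}, {"travel": [0, -0.037, 0.2], "delta_rot": [0, 0, 0.002], "gripper": -1}]'

```text
clock: 21.05
tool_pos: [0.6073, -0.0854, 0.1335]
eef_rot: [-0.051, 0.999, 0.0, -0.0]
contact_force: [0.7, 0.5, -0.7]
opening: 0.132
```

```bash
python3 - <<'E'
from h import *
np.set_printoptions(precision=4,suppress=True)
go(.6067,-.0812,.131,96.05)
S={c:viewer.snapshot(c) for c in("wrist","side")}
w,s=S["wrist"],S["side"]
cv2.imwrite("pics/w8.png",np.hstack([cv2.resize(w["color"][150:300,176:336],(400,375),interpolation=2),cv2.resize(s["color"][175:250,242:322],(400,375),interpolation=2)])[...,::-1])
print("side ray y=-.083 plane")
o=np.array(s["origin"])
def aty(u,v,y): k=world(s,u,v,1.)-o; return o+k*((y-o[1])/k[1])
for u in (270,280,290,300):print(u,[aty(u,v,-.083).round(4) for v in(215,230)])
E
```

```text
clk 21.05 tcp [ 0.6073 -0.0854  0.1335] yaw 95.82 op 0.132 F [ 0.75  0.45 -0.68] q7 1.33
 travel [0.0012 0.028  0.0166] rot [ 0.0001 -0.0002 -0.0013]
side ray y=-.083 plane
270 [array([ 0.5793, -0.083 ,  0.1308]), array([ 0.5792, -0.083 ,  0.0915])]
280 [array([ 0.6006, -0.083 ,  0.1291]), array([ 0.601 , -0.083 ,  0.0896])]
290 [array([ 0.6219, -0.083 ,  0.1273]), array([ 0.6228, -0.083 ,  0.0877])]
300 [array([ 0.6434, -0.083 ,  0.1256]), array([ 0.6448, -0.083 ,  0.0857])]
```

View pics/w8.png

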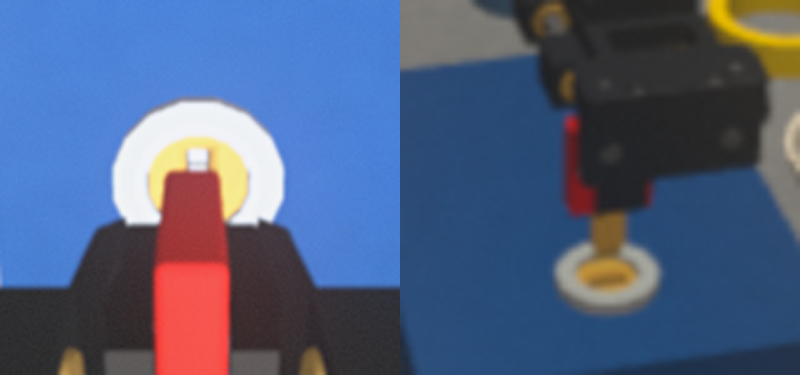

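Key centre at crop column 192 against slot 198, so the key needs 1.5 mm more toward +tool-y. In x, blade and slot agree within 1 mm. Starting the insertion.

play_rows --commands '[{"travel": [0, 0.01, 0.01], "delta_rot": [0, 0, 0], "gripper": -1}, {"travel": [0, 0.01, 0.03], "delta_rot": [0, 0, 0], "gripper": -1}, {"travel": [0, 0.01, 0.05], "delta_rot": [0, 0, 0], "gripper": -1}, {"travel": [0, 0.01, 0.07], "delta_rot": [0, 0, 0], "gripper": -1}, {"travel": [0, 0.01, 0.09], "delta_rot": [0, 0, 0], "gripper": -1}, {"travel": [0, 0.01, 0.11], "delta_rot": [0, 0, 0], "gripper": -1}, {"travel": [0, 0.01, 0.12], "delta_rot": [0, 0, 0], "gripper": -1}]'

```text
clock: 22.02
tool_pos: [0.6073, -0.0841, 0.1158]
eef_rot: [-0.051, 0.999, 0.0, -0.0]
contact_force: [0.3, -0.6, -0.7]
opening: 0.132
```

```bash
python3 - <<'E'
from h import *
go(.6067,-.0838,.098,96.05);print(r.get_state()["moment"])
E
```

```text
clk 22.025 tcp [ 0.6073 -0.0841  0.1158] yaw 95.8 op 0.132 F [ 0.26 -0.62 -0.71] q7 1.31
 travel [0.0037 0.0021 0.1184] rot [ 0.     -0.0001 -0.0014]
[ 0.00869757 -0.07578668 -0.03529936]
```

The tip has entered freely. Continuing to the pins.

play_rows --commands '[{"travel": [0, 0, 0.015], "delta_rot": [0, 0, 0], "gripper": -1}, {"travel": [0, 0, 0.03], "delta_rot": [0, 0, 0], "gripper": -1}, {"travel": [0, 0, 0.045], "delta_rot": [0, 0, 0], "gripper": -1}, {"travel": [0, 0, 0.06], "delta_rot": [0, 0, 0], "gripper": -1}, {"travel": [0, 0, 0.06], "delta_rot": [0, 0, 0], "gripper": -1}]'

```text
clock: 22.65
tool_pos: [0.6076, -0.084, 0.1078]
eef_rot: [-0.051, 0.999, -0.0, 0.0]
contact_force: [-1.5, -0.6, 5.8]
opening: 0.132
```

play_rows --commands '[{"travel": [0, 0, 0.015], "delta_rot": [0, 0, 0], "gripper": -1}, {"travel": [0, 0, 0.03], "delta_rot": [0, 0, 0], "gripper": -1}, {"travel": [0, 0, 0.04], "delta_rot": [0, 0, 0], "gripper": -1}, {"travel": [0, 0, 0.04], "delta_rot": [0, 0, 0], "gripper": -1}]'

```text
clock: 23.15
tool_pos: [0.6077, -0.084, 0.1025]
eef_rot: [-0.051, 0.999, -0.0, 0.001]
contact_force: [-2.5, 1.0, 10.6]
opening: 0.13
```

```bash
python3 - <<'E'
from h import *
go(.6067,-.0838,.098,96.05);print(r.get_state()["moment"])
E
```

```text
clk 23.15 tcp [ 0.6077 -0.084   0.1025] yaw 95.8 op 0.13 F [-2.5   0.96 10.6 ] q7 1.3
 travel [0.0063 0.0022 0.0298] rot [-0.0002  0.0003 -0.0014]
[5.53559672e-03 7.17360323e-01 5.04399909e-04]
```

play_rows --commands '[{"travel": [0, 0, 0.012], "delta_rot": [0, 0, 0], "gripper": -1}, {"travel": [0, 0, 0.024], "delta_rot": [0, 0, 0], "gripper": -1}, {"travel": [0, 0, 0.036], "delta_rot": [0, 0, 0], "gripper": -1}, {"travel": [0, 0, 0.036], "delta_rot": [0, 0, 0], "gripper": -1}]'

```text
clock: 23.65
tool_pos: [0.6077, -0.0841, 0.0977]
eef_rot: [-0.051, 0.999, -0.0, 0.001]
contact_force: [-4.3, -0.5, 15.0]
opening: 0.131
```

```bash
python3 - <<'E'
from h import *
go(.6067,-.0838,.098,96.05);print(r.get_state()["moment"])
E
```

```text
clk 23.65 tcp [ 0.6077 -0.0841  0.0977] yaw 95.8 op 0.131 F [-4.3  -0.54 15.  ] q7 1.3
 travel [ 0.0066  0.0024 -0.0019] rot [-0.0003  0.0004 -0.0014]
[ 0.02895416  0.87811528 -0.0108565 ]
```

play_rows --commands '[{"travel": [0, 0, 0.006], "delta_rot": [0, 0, 0], "gripper": -1}, {"travel": [0, 0, 0.013], "delta_rot": [0, 0, 0], "gripper": -1}, {"travel": [0, 0, 0.013], "delta_rot": [0, 0, 0], "gripper": -1}]'

```text
clock: 24.02
tool_pos: [0.6077, -0.084, 0.0976]
eef_rot: [-0.05, 0.999, -0.001, 0.001]
contact_force: [-7.6, 0.8, 27.8]
opening: 0.13
```

```bash
python3 - <<'E'
from h import *
go(.6067,-.0838,.098,96.05);print(r.get_state()["moment"])
s=viewer.snapshot("side")
cv2.imwrite("pics/s9.png",cv2.resize(s["color"][185:245,250:320],(700,600),interpolation=2)[...,::-1])
E
```

```text
clk 24.025 tcp [ 0.6077 -0.084   0.0976] yaw 95.79 op 0.13 F [-7.64  0.84 27.76] q7 1.29
 travel [ 0.0067  0.0023 -0.0028] rot [-0.0005  0.0006 -0.0014]
[0.00594313 1.75786513 0.02370576]
```

View pics/s9.png

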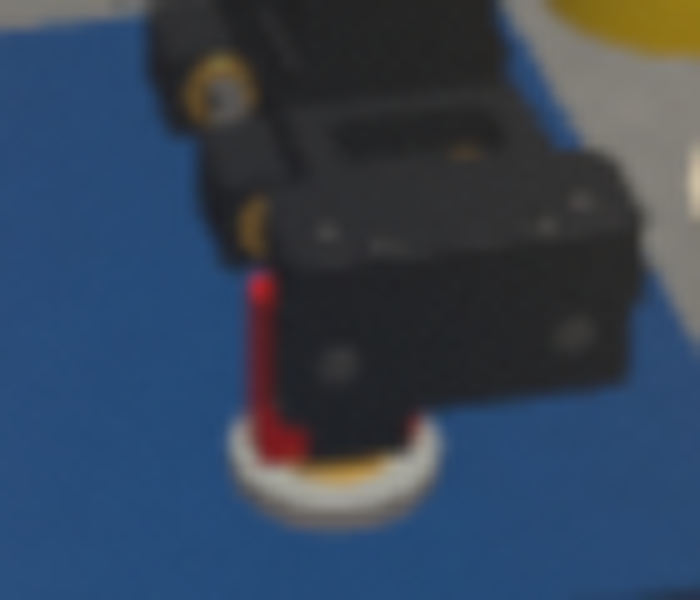

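Pushing gave +13 N without any travel and the head sits on the ring in the picture, so the key is home. I'll ease the press slightly and turn halfway, checking side forces.

play_rows --commands '[{"travel": [0, 0, -0.012], "delta_rot": [0, 0, 0], "gripper": -1}, {"travel": [0, 0, -0.012], "delta_rot": [0, 0, 0.04], "gripper": -1}, {"travel": [0, 0, -0.012], "delta_rot": [0, 0, 0.08], "gripper": -1}, {"travel": [0, 0, -0.012], "delta_rot": [0, 0, 0.12], "gripper": -1}, {"travel": [0, 0, -0.012], "delta_rot": [0, 0, 0.16], "gripper": -1}, {"travel": [0, 0, -0.012], "delta_rot": [0, 0, 0.2], "gripper": -1}, {"travel": [0, 0, -0.012], "delta_rot": [0, 0, 0.24], "gripper": -1}, {"travel": [0, 0, -0.012], "delta_rot": [0, 0, 0.24], "gripper": -1}]'

```text
clock: 25.08
tool_pos: [0.6078, -0.0844, 0.0977]
eef_rot: [0.321, 0.947, -0.0, 0.001]
contact_force: [-4.2, -0.5, 15.5]
opening: 0.128
```

```bash
python3 - <<'E'
from h import *
go(.6077,-.084,.0977,3.5);print(r.get_state()["moment"])
E
```

```text
clk 25.075 tcp [ 0.6078 -0.0844  0.0977] yaw 52.54 op 0.128 F [-4.22 -0.51 15.47] q7 0.76
 travel [0.002 0.002 0.   ] rot [2.000e-04 6.000e-04 2.725e-01]
[-0.16670872  0.88996628  0.02562272]
```

play_rows --commands '[{"travel": [0, 0, 0], "delta_rot": [0, 0, 0.04], "gripper": -1}, {"travel": [0, 0, 0], "delta_rot": [0, 0, 0.08], "gripper": -1}, {"travel": [0, 0, 0], "delta_rot": [0, 0, 0.12], "gripper": -1}, {"travel": [0, 0, 0], "delta_rot": [0, 0, 0.16], "gripper": -1}, {"travel": [0, 0, 0], "delta_rot": [0, 0, 0.2], "gripper": -1}, {"travel": [0, 0, 0], "delta_rot": [0, 0, 0.24], "gripper": -1}, {"travel": [0, 0, 0], "delta_rot": [0, 0, 0.24], "gripper": -1}]'

```text
clock: 25.95
tool_pos: [0.6071, -0.0848, 0.0977]
eef_rot: [0.647, 0.762, -0.0, 0.0]
contact_force: [-5.1, -0.2, 16.8]
opening: 0.129
```

```bash
python3 - <<'E'
from h import *
go(.6077,-.084,.0977,3.5);print(r.get_state()["moment"])
E
```

```text
clk 25.95 tcp [ 0.6071 -0.0848  0.0977] yaw 9.34 op 0.129 F [-5.15 -0.15 16.78] q7 0.25
 travel [ 0.0044  0.0045 -0.    ] rot [0.     0.0004 0.0324]
[-0.19914946  1.2924898   0.03978099]
```

play_rows --commands '[{"travel": [0, 0, 0], "delta_rot": [0, 0, 0.015], "gripper": -1}, {"travel": [0, 0, 0], "delta_rot": [0, 0, 0.03], "gripper": -1}, {"travel": [0, 0, 0], "delta_rot": [0, 0, 0.04], "gripper": -1}, {"travel": [0, 0, 0], "delta_rot": [0, 0, 0.04], "gripper": -1}]'

```text
clock: 26.45
tool_pos: [0.607, -0.0848, 0.0977]
eef_rot: [0.693, 0.721, -0.0, 0.0]
contact_force: [-4.9, -0.4, 17.6]
opening: 0.132
```

```bash
python3 - <<'E'
from h import *
go(.6077,-.084,.0977,3.5);print(r.get_state()["moment"])
E
```

```text
clk 26.45 tcp [ 0.607  -0.0848  0.0977] yaw 2.19 op 0.132 F [-4.92 -0.36 17.56] q7 0.17
 travel [ 0.0051  0.0048 -0.0001] rot [-0.      0.0003 -0.0073]
[-0.18497904  1.29877044  0.13607454]
```

play_rows --commands '[{"travel": [0, 0, 0], "delta_rot": [0, 0, 0.008], "gripper": -1}, {"travel": [0, 0, 0], "delta_rot": [0, 0, 0.016], "gripper": -1}, {"travel": [0, 0, 0], "delta_rot": [0, 0, 0.016], "gripper": -1}]'

```text
clock: 26.82
tool_pos: [0.607, -0.0848, 0.0977]
eef_rot: [0.711, 0.703, -0.0, 0.0]
contact_force: [-5.1, -0.2, 17.1]
opening: 0.131
```

```bash
python3 - <<'E'
from h import *
go(.6077,-.084,.0977,3.5);print(r.get_state()["moment"])
E
```

```text
clk 26.825 tcp [ 0.607  -0.0848  0.0977] yaw -0.67 op 0.131 F [-5.11 -0.23 17.15] q7 0.13
 travel [ 0.0053  0.0048 -0.0001] rot [-0.      0.0003 -0.0232]
[-0.09923879  1.31927783  0.23927269]
```

The moment climbs steeply past 1.63 rad, from 0.14 to 0.24 N m against a spring of 0.1, so this is the stop. A last check before handing in.

play_rows --commands '[{"travel": [0, 0, 0], "delta_rot": [0, 0, 0], "gripper": -1}, {"travel": [0, 0, 0], "delta_rot": [0, 0, 0], "gripper": -1}, {"travel": [0, 0, 0], "delta_rot": [0, 0, 0], "gripper": -1}, {"travel": [0, 0, 0], "delta_rot": [0, 0, 0], "gripper": -1}]'

```text
clock: 27.32
tool_pos: [0.6069, -0.0848, 0.0977]
eef_rot: [0.711, 0.703, -0.0, 0.0]
contact_force: [-5.4, -0.9, 16.5]
opening: 0.13
```

```bash
python3 - <<'E'
from h import *
go(.6077,-.084,.0977,3.5);print(r.get_state()["moment"])
w=viewer.snapshot("wrist");s=viewer.snapshot("side")
cv2.imwrite("pics/f.png",np.hstack([cv2.resize(w["color"][150:300,176:336],(400,375),interpolation=2),cv2.resize(s["color"][170:384,190:418],(400,375),interpolation=2)])[...,::-1])
E
```

```text
clk 27.325 tcp [ 0.6069 -0.0848  0.0977] yaw -0.66 op 0.13 F [-5.4  -0.88 16.5 ] q7 0.13
 travel [ 0.0054  0.005  -0.0001] rot [-0.      0.0002 -0.0231]
[-0.1647079   1.33379777  0.21054915]
```

View pics/f.png

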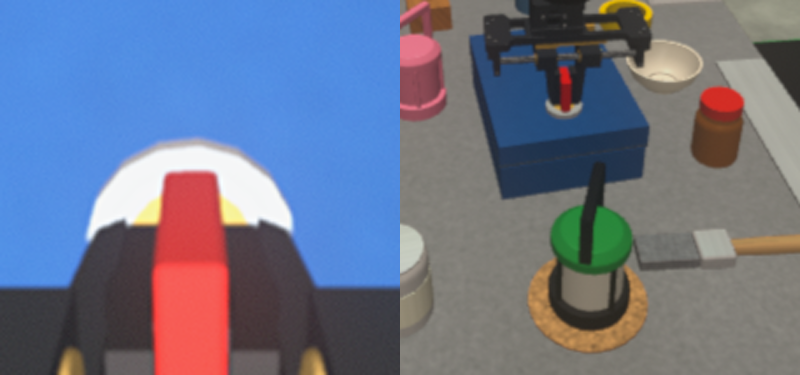

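The key is still square in the jaws with its head on the bezel, turned a quarter turn. The lamp is upright on the mat. Handing in.

```bash
python3 -c "
from plant import r
print(r.finish_job())"
```

```text
the job is handed in; nothing more can be done
None
```

I moved the lamp to the cork mat, seated the key in the lock and turned it clockwise to the stop. The job was handed in at 27.3 s with the arm still gripping the key and holding it turned.

- **Lamp:** I lifted it by its handle and released it only after contact with the mat (about 6 N). The pictures show it upright with cork visible all round its base. The centring was judged from the pictures, and the trained network didn't find the mat in that side view to confirm it.
- **Key:** I took the upright one from the wooden block; the loose one on the bench was left alone. It met about 6 to 15 N on the way past the pins. Further pushing raised the force to 28 N with no more travel, and the head sat on the bezel ring, so I took it as fully home.
- **Turn:** The gripper turned about 96° (1.68 rad). Over the last 0.05 rad the moment rose from 0.14 to about 0.24 N m. It held at about 0.21 N m in the final check, above the spring's 0.1 N m, so I took it as the stop. I had no direct reading of the lock angle.

**Disagreements:** The cameras differed by 4 to 5 mm on where the key stood in its block. I settled that by feel when gripping, and by checking key against slot in the wrist and side views. A side force of about 5 N in x and a wrist moment of about 1.3 N m remained at the end, with a downward press of about 17 N, all well under the limits.

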